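# Load the orbital shaker

### The job

Load the shaker: stand each of the four capped amber flasks fully down in the clamp of its own size on the shaker platform, the smallest flask in the smallest clamp and so on up to the largest. They are glass, so keep them upright and set them down, do not drop them; leave the beaker and the wash bottle where they stand.

Things in the scene. Friction and masses are not known exactly. Their poses are not given: they have to be found in the camera images.
- flask25_center (a point): The 25 ml conical flask (smallest of four): amber glass, with a red screw cap, firmly on. Flat round base 42 mm across, 82 mm tall with its cap, about 60 g. It is round, so any grasp yaw will do; the cap, 30 mm across, is its top 24 mm and the neck under it is narrower. This point is on its axis half-way up, 41 mm above its underside and 29 mm below the middle of its cap; z is up along the axis.
- flask50_center (a point): The 50 ml conical flask (second smallest of four): amber glass, with a yellow screw cap, firmly on. Flat round base 51 mm across, 96 mm tall with its cap, about 85 g. It is round, so any grasp yaw will do; the cap, 34 mm across, is its top 24 mm and the neck under it is narrower. This point is on its axis half-way up, 48 mm above its underside and 36 mm below the middle of its cap; z is up along the axis.
- flask100_center (a point): The 100 ml conical flask (second largest of four): amber glass, with a blue screw cap, firmly on. Flat round base 64 mm across, 116 mm tall with its cap, about 150 g. It is round, so any grasp yaw will do; the cap, 41 mm across, is its top 24 mm and the neck under it is narrower. This point is on its axis half-way up, 58 mm above its underside and 46 mm below the middle of its cap; z is up along the axis.
- flask250_center (a point): The 250 ml conical flask (largest of four): amber glass, with a green screw cap, firmly on. Flat round base 85 mm across, 152 mm tall with its cap, about 280 g. It is round, so any grasp yaw will do; the cap, 50 mm across, is its top 24 mm and the neck under it is narrower. This point is on its axis half-way up, 76 mm above its underside and 64 mm below the middle of its cap; z is up along the axis.
- clamp25: 25 ml flask clamp (smallest of four), bolted on the shaker's level platform (90 mm above the bench): round steel base plate, 3 mm thick, 59 mm across, with three rigid upright prongs, 32 mm high, orange outward-leaning tips, in a circle 49 mm wide inside (3.5 mm play round its flask). Origin: centre of the plate's underside; z up. The flask stands on the plate, 3 mm above.
- clamp50: 50 ml flask clamp (second smallest of four), bolted on the shaker's level platform (90 mm above the bench): round steel base plate, 3 mm thick, 68 mm across, with four rigid upright prongs, 34 mm high, orange outward-leaning tips, in a circle 58 mm wide inside (3.5 mm play round its flask). Origin: centre of the plate's underside; z up. The flask stands on the plate, 3 mm above.
- clamp100: 100 ml flask clamp (second largest of four), bolted on the shaker's level platform (90 mm above the bench): round steel base plate, 3 mm thick, 81 mm across, with four rigid upright prongs, 38 mm high, orange outward-leaning tips, in a circle 71 mm wide inside (3.5 mm play round its flask). Origin: centre of the plate's underside; z up. The flask stands on the plate, 3 mm above.
- clamp250: 250 ml flask clamp (largest of four), bolted on the shaker's level platform (90 mm above the bench): round steel base plate, 3 mm thick, 102 mm across, with four rigid upright prongs, 46 mm high, orange outward-leaning tips, in a circle 92 mm wide inside (3.5 mm play round its flask). Origin: centre of the plate's underside; z up. The flask stands on the plate, 3 mm above.
- beaker: Small empty glass beaker, 50 mm across and 70 mm tall, standing among the flasks; not to be moved. Origin: centre of its underside.
- wash_bottle: White wash bottle with red cap and spout, 68 mm across and about 200 mm tall, standing behind the flasks; not to be moved. Origin: centre of its underside.
Not all that is in view belongs to the job. What is shaped like the part that bears flask250_center but purple is not meant.

How it is judged:
At the end, for the whole second after the job is handed in: Each flask stands in the clamp of its own size, its axis within 8 mm of the clamp's centre, its underside on the clamp's base plate (3 mm above the platform, from 6 mm below to 4 mm above that is accepted), within 0.1 rad of upright, at rest (under 0.02 m/s) and released (horizontal distance between flask25_center and clamp25 below 0.008 m and z of flask25_center in the frame of clamp25 between 0.038 and 0.048 m and angle between each of flask25_center, flask50_center, flask100_center, flask250_center's own z axis and vertical below 0.1 rad and linear speed of each of flask25, flask50, flask100, flask250 below 0.02 m/s and contact force between the fingers and flask25 below 0.1 N and horizontal distance between flask50_center and clamp50 below 0.008 m and z of flask50_center in the frame of clamp50 between 0.045 and 0.055 m and contact force between the fingers and flask50 below 0.1 N and horizontal distance between flask100_center and clamp100 below 0.008 m and z of flask100_center in the frame of clamp100 between 0.055 and 0.065 m and contact force between the fingers and flask100 below 0.1 N and horizontal distance between flask250_center and clamp250 below 0.008 m and z of flask250_center in the frame of clamp250 between 0.073 and 0.083 m and contact force between the fingers and flask250 below 0.1 N); the robot touches nothing.
It fails at once if a flask is tipped more than 40 degrees from upright (angle between any of flask25_center, flask50_center, flask100_center, flask250_center's own z axis and vertical above 0.7 rad).
It fails at once if a flask is dropped (falls free faster than 0.7 m/s, about 25 mm of fall) ((linear speed of flask25 above 0.7 m/s and contact force between each of the arm, the fingers and flask25 below 0.05 N) or (linear speed of flask50 above 0.7 m/s and contact force between each of the arm, the fingers and flask50 below 0.05 N) or (linear speed of flask100 above 0.7 m/s and contact force between each of the arm, the fingers and flask100 below 0.05 N) or (linear speed of flask250 above 0.7 m/s and contact force between each of the arm, the fingers and flask250 below 0.05 N)).
It fails at once if the beaker is moved more than 30 mm or tipped (distance of beaker from where it was at the start of the episode above 0.03 m or angle between beaker's own z axis and vertical above 0.4 rad).
It fails at once if the wash bottle is moved more than 30 mm or tipped (distance of wash_bottle from where it was at the start of the episode above 0.03 m or angle between wash_bottle's own z axis and vertical above 0.4 rad).
It also fails if it takes over 120 s, if anything falls off the work surface, if the arm or the gripper's body presses on something with over 40 N, if the wrist force passes 120 N, or if a joint passes its speed limit or range.

### The arm

A 6-joint arm with a two-finger parallel gripper is mounted at the origin on the work surface. World frame = base frame: x ahead of the robot, y to its left, z up, the work surface at z = 0. Lengths are in m, angles in rad, forces in N, time in s.
With the tool pointing down it reaches from about 0.225 to 0.875 m from the base axis. Payload 3.4 kg.
Tool frame: the origin (TCP) lies at the very end of the fingers, on their centre line; the grasp point (between the pads) lies 19 mm behind it (manip.grasp_offset is the distance from the TCP to the grasp point, in m); x points along the fingers, y is the direction in which the jaws open and shut, and the axes are right-handed (so a half turn about x gives the same grasp; the last joint's range is limited). The gripper opens to 85 mm and grips with 20 to 120 N. Pads are 22 mm wide; open, the fingers measure 114 mm over their backs; the gripper's body (76 mm by 85 mm) begins 54 mm behind the grasp point. The pads swing forward as they close: fully open they stand 13 mm farther back than shut.
Start: joints at [-1.292, 0.276, 1.505, -0, 1.361, -0.121], TCP at [0.224, -0.53, 0.231] pointing down, gripper open.
Joint ranges: [-2.89, 2.89], [-0.75, 2.08], [0.22, 2.7], [-1.18, 4.32], [0.11, 2.71], [-2.7, 2.7]. Speed limits (rad/s): [2.57, 2.57, 3.14, 3.14, 3.14, 3.14].

### API

Orientations are given as a unit quaternion [w, x, y, z].
In Python, from rig import manip gives the robot as it stands.
- The arm moves only by the tool step_arm, never from a script. Its argument "increments" is a list of rows, each an object with "grip": the opening, from 0 (shut) to 1 (fully open); "delta_pos": the shift along the world's x, y, z in m, a list of three; "twist": the turn about the world's z in degrees. A call has 1 to 10 rows; each row shifts and turns the commanded pose from where the row before left it; what a row does not reach is not made up. A row lasts 1/12 s, in which the tool goes at most 41.7 mm and 7.16 degrees, less where a joint would pass 70% of its speed; a pose out of reach is approached as far as the arm can. A call with a gripper value outside its range is refused whole. The fingers move at their own pace and stop on an object; "force" is the grip in N (left out, the last holds). Time passes only in rows, so rows that do not move let the fingers close. It gives the time, the measured TCP pose, the force and the opening at its end, in the units of the state.
- manip.get_state(): the state, without advancing time (a new reading comes with each control period).
- manip.get_image(name): name is "scene" or "top" or "wrist"; returns a dict with "img" (400x640x3 uint8, red, green, blue), "fx", "fy", "cx", "cy" (pixels), "D" ([k1, k2, p1, p2, k3] as OpenCV has them; the pictures are not rectified), "rvec" (rotation vector, rad) and "tvec" (3), from world to camera coordinates, as OpenCV has them; the wrist camera has in their place "mount" (4x4, takes a point from camera to tool coordinates, whose origin is the TCP and whose axes are the tool frame's). Camera axes: x right, y down, z forward; pixel columns grow to the right and rows downward; lengths in m; the calibration is good to about 2 mm. A picture is of the moment at which its call begins: read the wrist's pose just before it. There is no depth.
- manip.sign_off(): hands the job in, once; it reports no verdict.
The state is a dict: "clock": time; "qpos": joint angles; "qd": joint speeds; "effort": joint torques, N m; "position": TCP position; "ee_rot": TCP orientation; "contact_force": force on the tool from outside, world axes, zero at the start; "moment": the same for the moment, N m; "width": finger opening in m.
Only numpy, scipy, OpenCV 4.12 (cv2) and the standard library are available. Lean on these libraries where they do the work, as an engineer would, in place of code of your own. Each camera call takes 0.05 s, during which the arm holds its last target. There are 200 camera calls.

## Working session

There is one attempt and no reset: what is moved stays moved. The work goes in short steps, Python scripts to look and compute and a tool call to move; the robot and the scene stay as the last step left them, time stands still between calls to the robot, and variables do not carry over. Pictures are saved under pics/ and viewed, about 12 in all and at most 16, crops included, and the job is handed in when it is done.

Besides the shell and the picture viewer there is one more tool, called after ">>>" as a command line: name --argument value ..., lists and objects as JSON in quotes. step_arm: Moves the arm, as the interface text tells. Its arguments: {"type":"object","properties":{"increments":{"type":"array"},"force":{"type":"number"}},"required":["increments"]}

```bash
ls; mkdir -p pics; python3 - <<'E'
from rig import manip
import cv2
print(manip.get_state())
for n in ("scene","top"):
    d=manip.get_image(n); cv2.imwrite(f"pics/{n}0.png",d["img"][:,:,::-1])
    print(n,{k:v for k,v in d.items() if k!="img"})
E
```

```text
pics
{'clock': 0.0, 'qpos': array([-1.29202688e+00,  2.76578758e-01,  1.50617356e+00, -1.62489839e-06,
        1.36074143e+00, -1.20982775e-01]), 'qd': array([ 6.22063338e-04,  1.17316411e-03, -3.81398843e-05,  3.49863897e-04,
       -1.54221433e-03, -1.19248353e-04]), 'effort': array([-6.81514757e-04, -4.16779053e+01, -2.45805931e+01, -3.07362998e-04,
        1.07552190e-02, -1.09493573e-05]), 'position': array([ 0.22363109, -0.52911601,  0.2304329 ]), 'ee_rot': array([-0.13972463, -0.69297525, -0.14106463,  0.69308232]), 'contact_force': array([ 0.12400726, -0.20381987,  0.24453063]), 'moment': array([-0.03531414, -0.04191594,  0.04042288]), 'width': 0.08539294293556142}
scene {'fx': 483.88175048534873, 'fy': 483.88175048534873, 'cx': 315.5700279457511, 'cy': 199.39079591142934, 'D': array([-0.00482935,  0.        ,  0.        ,  0.        ,  0.        ]), 'rvec': array([ 2.41725139,  1.03356662, -0.2762181 ]), 'tvec': array([-0.41664713, -0.24348623,  1.45069288])}
top {'fx': 418.1480606748925, 'fy': 418.1480606748925, 'cx': 324.23448661521667, 'cy': 203.98422309351812, 'D': array([-0.11302232,  0.        ,  0.        ,  0.        ,  0.        ]), 'rvec': array([ 2.17345432, -2.14336931,  0.10012067]), 'tvec': array([0.07578236, 0.54184142, 1.16879043])}
```

View pics/scene0.png

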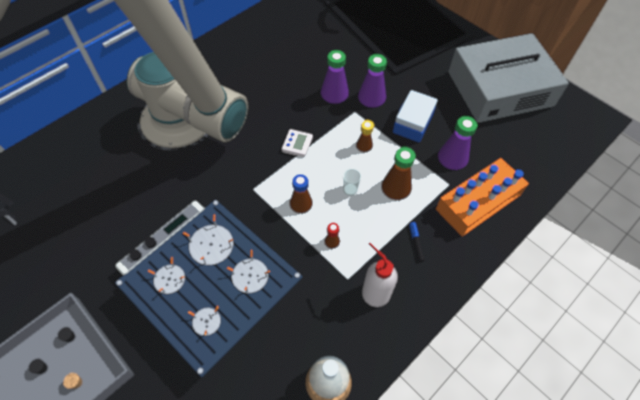

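View pics/top0.png

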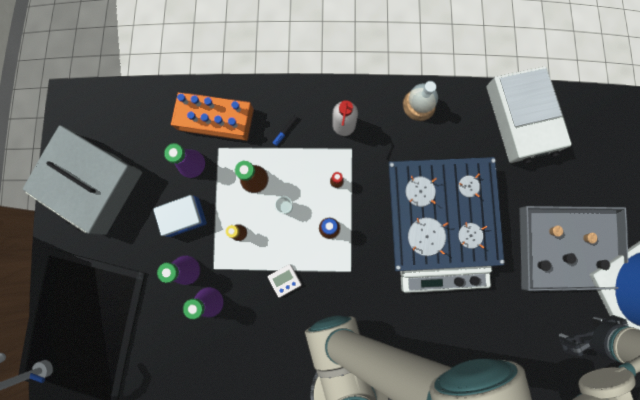

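The amber flasks stand on the white mat. Their caps in the top view are red (337,180), yellow (233,231), blue (329,227) and green (245,170). The three purple green-capped bottles at (173,153), (167,272) and (193,309) are decoys. The clamps are at 250 (427,236), 100 (421,191), 50 (471,235) and 25 (469,186). Next I'll measure positions and check a crop.

```bash
cat > h.py <<'E'
from rig import manip
import numpy as np, cv2
from scipy.optimize import least_squares
from scipy.spatial.transform import Rotation as R
def cam(name):
    st=manip.get_state(); d=manip.get_image(name); d["K"]=np.array([[d["fx"],0,d["cx"]],[0,d["fy"],d["cy"]],[0,0,1]])
    if "mount" in d:
        q=st["ee_rot"]; T=np.eye(4); T[:3,:3]=R.from_quat([q[1],q[2],q[3],q[0]]).as_matrix(); T[:3,3]=st["position"]
        W=np.linalg.inv(T@d["mount"]); d["rvec"]=cv2.Rodrigues(W[:3,:3])[0]; d["tvec"]=W[:3,3]
    return d
def proj(d,P): return cv2.projectPoints(np.asarray(P,float).reshape(-1,1,3),d["rvec"],d["tvec"],d["K"],d["D"])[0].reshape(-1,2)
def back(d,uv,z):
    r=cv2.undistortPoints(np.array(uv,float).reshape(-1,1,2),d["K"],d["D"]).reshape(-1,2)
    M=cv2.Rodrigues(np.array(d["rvec"]))[0]; C=-M.T@np.ravel(d["tvec"]); v=np.c_[r,np.ones(len(r))]@M
    return C+v*((z-C[2])/v[:,2])[:,None]
def circ(x,y,z,r,n=60):
    a=np.linspace(0,2*np.pi,n,endpoint=False); return np.c_[x+r*np.cos(a),y+r*np.sin(a),np.full(n,z)]
def hullc(d,P):
    h=cv2.convexHull(proj(d,P).astype(np.float32)); m=cv2.moments(h); return np.array([m["m10"],m["m01"]])/m["m00"],m["m00"]
def blob(mask,near,rad):
    m=mask.astype(np.uint8).copy(); k=np.zeros_like(m); cv2.circle(k,tuple(int(v) for v in near),rad,1,-1); m&=k
    n,l,s,c=cv2.connectedComponentsWithStats(m); 
    if n<2: return None
    i=1+np.argmax(s[1:,4]); h=cv2.convexHull(np.argwhere(l==i)[:,::-1].astype(np.float32)); M=cv2.moments(h)
    return np.array([M["m10"],M["m01"]])/M["m00"],M["m00"]
HUE={"25":(0,10),"50":(20,35),"100":(100,130),"250":(50,85)}
H={"25":.082,"50":.096,"100":.116,"250":.152}; CR={"25":.015,"50":.017,"100":.0205,"250":.025}
PR={"25":.0295,"50":.034,"100":.0405,"250":.051}
def capmask(d,k):
    hsv=cv2.cvtColor(d["img"],cv2.COLOR_RGB2HSV); lo,hi=HUE[k]; h=hsv[...,0]
    return ((h>=lo)&(h<=hi)|((k=="25")&(h>170)))&(hsv[...,1]>120)&(hsv[...,2]>(130 if k in("25","50") else 80))
def cap3(k,x,y,z0=0): return np.r_[circ(x,y,z0+H[k],CR[k]),circ(x,y,z0+H[k]-.024,CR[k])]
def fitcap(ds,ks,k,near,rad=14,z0=0):
    out=[];bl=[blob(capmask(d,k),n,rad) for d,n in zip(ds,near)]
    for idx in [[i] for i in range(len(ds))]+[list(range(len(ds)))]:
        if any(bl[i] is None for i in idx): out.append(None);continue
        f=lambda p:np.concatenate([hullc(ds[i],cap3(k,*p,z0))[0]-bl[i][0] for i in idx])
        s=least_squares(f,back(ds[idx[0]],[bl[idx[0]][0]],z0+H[k]-.01)[0][:2],diff_step=1e-4); out.append(np.round(s.x*1000,1))
    print(k,out,[ (np.round(b[0],1),b[1],round(hullc(d,cap3(k,*s.x,z0))[1])) if b else None for b,d in zip(bl,ds)])
    return s.x
E
python3 - <<'E'
from h import *
t,s=cam("top"),cam("scene")
N={"25":[(337,180),(333,229)],"50":[(233,231),(367,127)],"100":[(329,227),(300,182)],"250":[(245,170),(405,156)]}
for k in N: fitcap([t,s],0,k,N[k])
C={"25":[(469,186),(207,321)],"50":[(471,235),(169,278)],"100":[(421,191),(250,275)],"250":[(427,236),(211,244)]}
for k in C:
  r=[]
  for d,n in zip((t,s),C[k]):
    hsv=cv2.cvtColor(d["img"],cv2.COLOR_RGB2HSV); m=(hsv[...,2]>130)&(hsv[...,1]<60)
    b=blob(m,n,28); p=least_squares(lambda p:hullc(d,circ(*p,.093,PR[k]))[0]-b[0],back(d,[b[0]],.093)[0][:2],diff_step=1e-4).x
    r.append((np.round(p*1000,1),round(b[1]),round(hullc(d,circ(*p,.093,PR[k]))[1])))
  print("clamp",k,r)
print("beaker",back(t,[(284,205)],.03),"wash",back(t,[(345,112)],.15),back(s,[(378,300)],0))
a=cv2.resize(t["img"][140:280,210:510],None,fx=2.66,fy=2.66,interpolation=cv2.INTER_CUBIC); cv2.imwrite("pics/crop1.png",a[:,:,::-1])
E
```

```text
25 [array([612.8,  49.8]), array([610.5,  50.3]), array([611.6,  50. ])] [(array([336.4, 176.8]), 68.0, 105), (array([333.1, 228.1]), 81.0, 160)]
50 [array([456.5, 334.7]), array([456.5, 336.3]), array([456.6, 335.4])] [(array([231.8, 231.2]), 99.0, 145), (array([367.4, 126.1]), 111.5, 163)]
100 [array([473.7,  68.6]), array([473.9,  67.6]), array([473.7,  68.1])] [(array([328.9, 225.9]), 171.0, 192), (array([300. , 182.5]), 181.0, 262)]
250 [array([616.1, 294. ]), array([615.7, 295.7]), array([616. , 294.7])] [(array([244.3, 170.1]), 229.0, 320), (array([405. , 156.5]), 287.5, 372)]
clamp 25 [(array([ 589.7, -314.4]), 346, 348), (array([ 589. , -315.4]), 608, 581)]
clamp 50 [(array([ 453.8, -316.4]), 480, 479), (array([ 453.4, -316.9]), 704, 672)]
clamp 100 [(array([ 573.3, -179. ]), 687, 677), (array([ 572.6, -179.9]), 970, 941)]
clamp 250 [(array([ 450.2, -195.6]), 1119, 1105), (array([ 449.9, -196.3]), 1382, 1343)]
beaker [[0.53627035 0.19887371 0.03      ]] wash [[0.77404103 0.02985886 0.15      ]] [[0.79924959 0.01888816 0.        ]]
```

View pics/crop1.png

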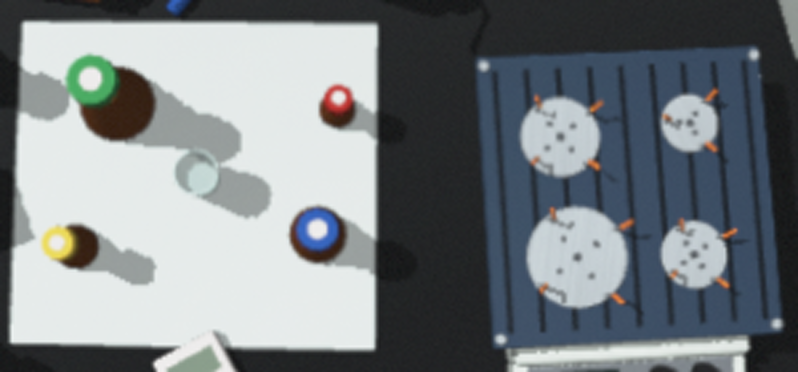

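The crop confirms the four amber flasks with red, yellow, blue and green caps. The purple bottles are off the mat. The clamp sizes match their measured areas, and the two cameras agree to about 1–2 mm. I'm starting with the 25 ml flask.

>>> step_arm --increments '[{"grip": 1, "delta_pos": [0.0194, 0.029, 0], "twist": 0}, {"grip": 1, "delta_pos": [0.0194, 0.029, 0], "twist": 0}, {"grip": 1, "delta_pos": [0.0194, 0.029, 0], "twist": 0}, {"grip": 1, "delta_pos": [0.0194, 0.029, 0], "twist": 0}, {"grip": 1, "delta_pos": [0.0194, 0.029, 0], "twist": 0}, {"grip": 1, "delta_pos": [0.0194, 0.029, 0], "twist": 0}, {"grip": 1, "delta_pos": [0.0194, 0.029, 0], "twist": 0}, {"grip": 1, "delta_pos": [0.0194, 0.029, 0], "twist": 0}, {"grip": 1, "delta_pos": [0.0194, 0.029, 0], "twist": 0}, {"grip": 1, "delta_pos": [0.0194, 0.029, 0], "twist": 0}]' --force 40

```text
clock: 1.03
position: [0.4184, -0.238, 0.2313]
ee_rot: [0.14, 0.693, 0.14, -0.693]
contact_force: [0.6, -0.7, 0.0]
width: 0.0853
```

>>> step_arm --increments '[{"grip": 1, "delta_pos": [0.0194, 0.029, 0], "twist": 0}, {"grip": 1, "delta_pos": [0.0194, 0.029, 0], "twist": 0}, {"grip": 1, "delta_pos": [0.0194, 0.029, 0], "twist": 0}, {"grip": 1, "delta_pos": [0.0194, 0.029, 0], "twist": 0}, {"grip": 1, "delta_pos": [0.0194, 0.029, 0], "twist": 0}, {"grip": 1, "delta_pos": [0.0194, 0.029, 0], "twist": 0}, {"grip": 1, "delta_pos": [0.0194, 0.029, 0], "twist": 0}, {"grip": 1, "delta_pos": [0.0194, 0.029, 0], "twist": 0}, {"grip": 1, "delta_pos": [0.0194, 0.029, 0], "twist": 0}, {"grip": 1, "delta_pos": [0, 0, 0], "twist": 0}]'

```text
clock: 1.87
position: [0.5956, 0.0266, 0.2307]
ee_rot: [0.141, 0.694, 0.143, -0.692]
contact_force: [1.0, -0.2, 0.3]
width: 0.0855
```

```bash
python3 - <<'E'
from h import *
w=cam("wrist"); cv2.imwrite("pics/w1.png",w["img"][:,:,::-1]); print(manip.get_state()["position"],manip.get_state()["qpos"])
n=proj(w,[[.612,.050,.075]])[0]; print(n)
fitcap([w],0,"25",[n],80)
print(proj(w,[[.474,.068,.1]]))
E
```

```text
[0.59367395 0.02402374 0.23059266] [-7.70850654e-02  3.05232110e-01  1.46418022e+00  7.56912131e-04
  1.37239111e+00  1.08961027e+00]
[304.14212693 156.26902536]
25 [array([611.5,  48.3]), array([611.5,  48.3])] [(array([305.8, 157.3]), 1003.5, 1067)]
[[226.04374364 293.43119599]]
```

View pics/w1.png

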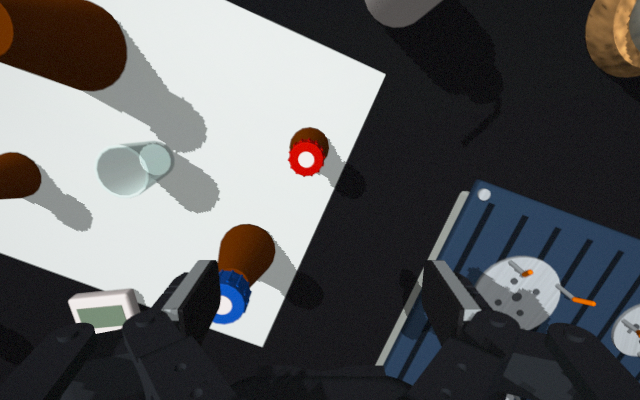

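The wrist view shows the red cap at (306,157), which agrees with the top and scene fits.

>>> step_arm --increments '[{"grip": 1, "delta_pos": [0.009, 0.014, -0.02], "twist": 0}, {"grip": 1, "delta_pos": [0.009, 0.014, -0.02], "twist": 0}, {"grip": 1, "delta_pos": [0, 0, -0.02], "twist": 0}, {"grip": 1, "delta_pos": [0, 0, -0.02], "twist": 0}, {"grip": 1, "delta_pos": [0, 0, -0.02], "twist": 0}, {"grip": 1, "delta_pos": [0, 0, 0], "twist": 0}, {"grip": 1, "delta_pos": [0, 0, 0], "twist": 0}, {"grip": 1, "delta_pos": [0, 0, 0], "twist": 0}]'

```text
clock: 2.58
position: [0.6109, 0.0486, 0.1324]
ee_rot: [0.14, 0.694, 0.14, -0.693]
contact_force: [0.4, -0.5, 0.4]
width: 0.0854
```

```bash
python3 -c "
from rig import manip
for i in range(3): print(manip.get_state()['position']); manip.get_image('top')"
```

```text
[0.61088123 0.04859533 0.13244202]
[0.61129451 0.04872332 0.13291677]
[0.61142002 0.04885483 0.13310979]
```

>>> step_arm --increments '[{"grip": 1, "delta_pos": [0, 0, -0.02], "twist": 0}, {"grip": 1, "delta_pos": [0, 0, -0.02], "twist": 0}, {"grip": 1, "delta_pos": [0, 0, -0.02], "twist": 0}, {"grip": 1, "delta_pos": [0, 0, -0.021], "twist": 0}, {"grip": 1, "delta_pos": [0, 0, 0], "twist": 0}, {"grip": 1, "delta_pos": [0, 0, 0], "twist": 0}, {"grip": 0, "delta_pos": [0, 0, 0], "twist": 0}, {"grip": 0, "delta_pos": [0, 0, 0], "twist": 0}, {"grip": 0, "delta_pos": [0, 0, 0], "twist": 0}, {"grip": 0, "delta_pos": [0, 0, 0], "twist": 0}]' --force 40

```text
clock: 3.57
position: [0.6112, 0.0493, 0.0516]
ee_rot: [0.141, 0.694, 0.14, -0.692]
contact_force: [-0.8, -0.7, 0.2]
width: 0.0387
```

>>> step_arm --increments '[{"grip": 0, "delta_pos": [0, 0, 0], "twist": 0}, {"grip": 0, "delta_pos": [0, 0, 0], "twist": 0}, {"grip": 0, "delta_pos": [0, 0, 0], "twist": 0}, {"grip": 0, "delta_pos": [0, 0, 0], "twist": 0}]'

```text
clock: 3.9
position: [0.6111, 0.0493, 0.0513]
ee_rot: [0.141, 0.694, 0.14, -0.692]
contact_force: [-0.4, -0.3, 5.7]
width: 0.0291
```

>>> step_arm --increments '[{"grip": 0, "delta_pos": [0, 0, 0.01], "twist": 0}, {"grip": 0, "delta_pos": [0, 0, 0.02], "twist": 0}, {"grip": 0, "delta_pos": [0, 0, 0.025], "twist": 0}, {"grip": 0, "delta_pos": [0, 0, 0.025], "twist": 0}, {"grip": 0, "delta_pos": [0, 0, 0.025], "twist": 0}, {"grip": 0, "delta_pos": [0, 0, 0.025], "twist": 0}, {"grip": 0, "delta_pos": [0, 0, 0.025], "twist": 0}, {"grip": 0, "delta_pos": [0, 0, 0.015], "twist": 0}, {"grip": 0, "delta_pos": [0, 0, 0.01], "twist": 0}]'

```text
clock: 4.65
position: [0.611, 0.0494, 0.233]
ee_rot: [0.141, 0.694, 0.14, -0.692]
contact_force: [0.3, -0.3, -1.3]
width: 0.0291
```

>>> step_arm --increments '[{"grip": 0, "delta_pos": [-0.0018, -0.0203, 0], "twist": 0}, {"grip": 0, "delta_pos": [-0.0018, -0.0303, 0], "twist": 0}, {"grip": 0, "delta_pos": [-0.0018, -0.0353, 0], "twist": 0}, {"grip": 0, "delta_pos": [-0.0018, -0.0353, 0], "twist": 0}, {"grip": 0, "delta_pos": [-0.0018, -0.0353, 0], "twist": 0}, {"grip": 0, "delta_pos": [-0.0018, -0.0353, 0], "twist": 0}, {"grip": 0, "delta_pos": [-0.0018, -0.0353, 0], "twist": 0}, {"grip": 0, "delta_pos": [-0.0018, -0.0353, 0], "twist": 0}, {"grip": 0, "delta_pos": [-0.0018, -0.0353, 0], "twist": 0}, {"grip": 0, "delta_pos": [-0.0018, -0.0303, 0], "twist": 0}]'

```text
clock: 5.48
position: [0.5915, -0.2809, 0.2295]
ee_rot: [-0.14, -0.693, -0.14, 0.694]
contact_force: [0.3, 1.3, 0.1]
width: 0.029
```

>>> step_arm --increments '[{"grip": 0, "delta_pos": [-0.0018, -0.0203, 0], "twist": 0}, {"grip": 0, "delta_pos": [-0.002, -0.0153, 0], "twist": 0}, {"grip": 0, "delta_pos": [0, 0, 0], "twist": 0}, {"grip": 0, "delta_pos": [0, 0, 0], "twist": 0}, {"grip": 0, "delta_pos": [0, 0, 0], "twist": 0}, {"grip": 0, "delta_pos": [0, 0, 0], "twist": 0}]'

```text
clock: 5.98
position: [0.5888, -0.3125, 0.2304]
ee_rot: [0.141, 0.693, 0.141, -0.693]
contact_force: [0.8, -0.0, -1.3]
width: 0.0288
```

```bash
python3 - <<'E'
from h import *
t,s,w=cam("top"),cam("scene"),cam("wrist"); print(manip.get_state()["position"],manip.get_state()["width"])
a=np.hstack([cv2.resize(w["img"][100:400],(640,300)),]); b=cv2.resize(s["img"][200:350,130:290],(480,450)); 
cv2.imwrite("pics/w2.png",a[:,:,::-1]); cv2.imwrite("pics/s2.png",np.hstack([b,cv2.resize(t["img"][130:280,390:500],(330,450))])[:,:,::-1])
print([proj(d,[.589,-.315,.24]) for d in (t,s,w)])
E
```

```text
[ 0.58891621 -0.31297067  0.23062841] 0.028877453545277834
[array([[488.54965628, 176.80504551]]), array([[191.74968024, 297.46496133]]), array([[326.33763553, 276.53639169]])]
```

View pics/s2.png

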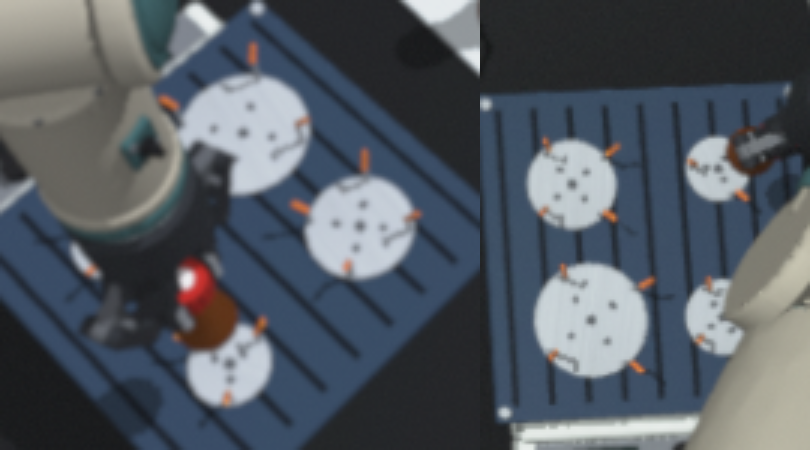

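The scene view shows the flask held upright over the 25 ml clamp, cap near (194,293). Going down gradually.

>>> step_arm --increments '[{"grip": 0, "delta_pos": [0.0005, -0.002, 0], "twist": 0}, {"grip": 0, "delta_pos": [0, 0, -0.01], "twist": 0}, {"grip": 0, "delta_pos": [0, 0, -0.01], "twist": 0}, {"grip": 0, "delta_pos": [0, 0, -0.01], "twist": 0}, {"grip": 0, "delta_pos": [0, 0, -0.01], "twist": 0}, {"grip": 0, "delta_pos": [0, 0, -0.01], "twist": 0}, {"grip": 0, "delta_pos": [0, 0, 0], "twist": 0}, {"grip": 0, "delta_pos": [0, 0, 0], "twist": 0}]'

```text
clock: 6.8
position: [0.5886, -0.316, 0.179]
ee_rot: [-0.14, -0.692, -0.141, 0.694]
contact_force: [0.1, 0.4, 1.0]
width: 0.0283
```

>>> step_arm --increments '[{"grip": 0, "delta_pos": [0, 0, -0.01], "twist": 0}, {"grip": 0, "delta_pos": [0, 0, -0.01], "twist": 0}, {"grip": 0, "delta_pos": [0, 0, -0.008], "twist": 0}, {"grip": 0, "delta_pos": [0, 0, -0.004], "twist": 0}, {"grip": 0, "delta_pos": [0, 0, 0], "twist": 0}, {"grip": 0, "delta_pos": [0, 0, 0], "twist": 0}, {"grip": 0, "delta_pos": [0, 0, 0], "twist": 0}]'

```text
clock: 7.38
position: [0.5894, -0.3165, 0.1487]
ee_rot: [0.141, 0.693, 0.14, -0.693]
contact_force: [-0.0, 0.2, -1.3]
width: 0.0292
```

>>> step_arm --increments '[{"grip": 0, "delta_pos": [0, 0.0012, -0.002], "twist": 0}, {"grip": 0, "delta_pos": [0, 0, -0.002], "twist": 0}, {"grip": 0, "delta_pos": [0, 0, 0], "twist": 0}, {"grip": 0, "delta_pos": [0, 0, 0], "twist": 0}, {"grip": 0, "delta_pos": [0, 0, 0], "twist": 0}]'

```text
clock: 7.8
position: [0.5891, -0.3151, 0.1444]
ee_rot: [0.14, 0.693, 0.14, -0.693]
contact_force: [-0.5, 0.3, -0.0]
width: 0.0286
```

```bash
python3 - <<'E'
from h import *
w=cam("wrist"); s=manip.get_state(); print(s["position"],s["contact_force"],s["moment"])
cv2.imwrite("pics/w3.png",w["img"][:,:,::-1])
E
```

```text
[ 0.58913931 -0.31507614  0.14441726] [ 0.56372295 -0.35741805 -0.04179496] [ 0.01876501  0.05435054 -0.01896104]
```

View pics/w3.png

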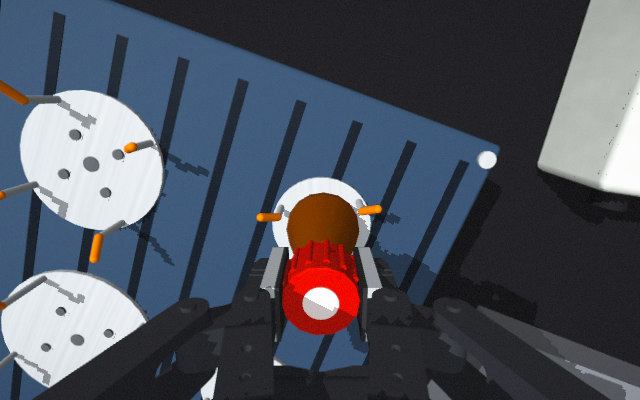

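The wrist view shows the flask seated centrally between the prongs (265,216) and (370,210). I'll release it and lift.

>>> step_arm --increments '[{"grip": 0, "delta_pos": [0, 0, -0.001], "twist": 0}, {"grip": 0, "delta_pos": [0, 0, 0], "twist": 0}, {"grip": 0.5, "delta_pos": [0, 0, 0], "twist": 0}, {"grip": 0.7, "delta_pos": [0, 0, 0], "twist": 0}, {"grip": 1, "delta_pos": [0, 0, 0], "twist": 0}, {"grip": 1, "delta_pos": [0, 0, 0], "twist": 0}, {"grip": 1, "delta_pos": [0, 0, 0], "twist": 0}, {"grip": 1, "delta_pos": [0, 0, 0], "twist": 0}]'

```text
clock: 8.52
position: [0.5891, -0.3151, 0.1431]
ee_rot: [-0.14, -0.693, -0.14, 0.693]
contact_force: [0.5, 0.3, 0.3]
width: 0.0856
```

>>> step_arm --increments '[{"grip": 1, "delta_pos": [0, 0, 0.01], "twist": 0}, {"grip": 1, "delta_pos": [0, 0, 0.02], "twist": 0}, {"grip": 1, "delta_pos": [0, 0, 0.02], "twist": 0}, {"grip": 1, "delta_pos": [0, 0, 0.02], "twist": 0}, {"grip": 1, "delta_pos": [0, 0, 0.02], "twist": 0}, {"grip": 1, "delta_pos": [0, 0, 0], "twist": 0}, {"grip": 1, "delta_pos": [0, 0, 0], "twist": 0}]'

```text
clock: 9.1
position: [0.5898, -0.3155, 0.2353]
ee_rot: [0.141, 0.694, 0.139, -0.692]
contact_force: [-0.2, 0.4, 0.0]
width: 0.0855
```

```bash
python3 - <<'E'
from h import *
t,s,w=cam("top"),cam("scene"),cam("wrist"); print(manip.get_state()["position"])
P=[[.5894,-.315,.168]]
fitcap([t,s,w],0,"25",[proj(t,P)[0],proj(s,P)[0],proj(w,P)[0]],60,.093)
E
```

```text
[ 0.58846049 -0.31466207  0.23212138]
25 [array([ 479.9, -226.2]), array([ 586.7, -316.6]), array([ 590. , -315.4]), array([ 583.5, -311.4])] [(array([444.7, 223.7]), 1.0, 142), (array([198.4, 310.1]), 186.0, 235), (array([322.9, 214.4]), 2077.0, 2165)]
```

The 25 ml flask is seated. The wrist fit puts it at (590,−315.4), about 1 mm from centre; the top camera's value was a stray pixel because the arm was in its way. Next is the 50 ml flask.

>>> step_arm --increments '[{"grip": 1, "delta_pos": [-0.0073, 0.036, 0], "twist": 0}, {"grip": 1, "delta_pos": [-0.0073, 0.036, 0], "twist": 0}, {"grip": 1, "delta_pos": [-0.0073, 0.036, 0], "twist": 0}, {"grip": 1, "delta_pos": [-0.0073, 0.036, 0], "twist": 0}, {"grip": 1, "delta_pos": [-0.0073, 0.036, 0], "twist": 0}, {"grip": 1, "delta_pos": [-0.0073, 0.036, 0], "twist": 0}, {"grip": 1, "delta_pos": [-0.0073, 0.036, 0], "twist": 0}, {"grip": 1, "delta_pos": [-0.0073, 0.036, 0], "twist": 0}, {"grip": 1, "delta_pos": [-0.0073, 0.036, 0], "twist": 0}, {"grip": 1, "delta_pos": [-0.0073, 0.036, 0], "twist": 0}]'

```text
clock: 10.08
position: [0.5147, 0.0465, 0.2321]
ee_rot: [-0.14, -0.692, -0.14, 0.694]
contact_force: [1.3, 0.2, 0.3]
width: 0.0856
```

>>> step_arm --increments '[{"grip": 1, "delta_pos": [-0.0073, 0.036, 0], "twist": 0}, {"grip": 1, "delta_pos": [-0.0073, 0.036, 0], "twist": 0}, {"grip": 1, "delta_pos": [-0.0073, 0.036, 0], "twist": 0}, {"grip": 1, "delta_pos": [-0.0073, 0.036, 0], "twist": 0}, {"grip": 1, "delta_pos": [-0.0073, 0.036, 0], "twist": 0}, {"grip": 1, "delta_pos": [-0.0073, 0.036, 0], "twist": 0}, {"grip": 1, "delta_pos": [-0.0073, 0.036, 0], "twist": 0}, {"grip": 1, "delta_pos": [0, 0, 0], "twist": 0}, {"grip": 1, "delta_pos": [0, 0, 0], "twist": 0}, {"grip": 1, "delta_pos": [0, 0, 0], "twist": 0}]'

```text
clock: 10.92
position: [0.4644, 0.2964, 0.2323]
ee_rot: [-0.141, -0.692, -0.14, 0.694]
contact_force: [-0.4, -0.8, -1.3]
width: 0.0855
```

```bash
python3 - <<'E'
from h import *
w,t=cam("wrist"),cam("top"); print(manip.get_state()["position"],manip.get_state()["qpos"])
P=[[.4566,.3354,.085]]
fitcap([w],0,"50",[proj(w,P)[0]],60)
P=[[.5894,-.315,.168]]
fitcap([t],0,"25",[proj(t,P)[0]],20,.093)
E
```

```text
[0.46503829 0.29561751 0.23278199] [ 4.40438036e-01  2.39808124e-01  1.55188833e+00 -7.22956357e-04
  1.35128917e+00  1.61292478e+00]
50 [array([456.7, 334.4]), array([456.7, 334.4])] [(array([276.2, 176.5]), 1376.0, 1491)]
25 [array([ 593.3, -317.8]), array([ 593.3, -317.8])] [(array([478.7, 180.3]), 99.5, 142)]
```

>>> step_arm --increments '[{"grip": 1, "delta_pos": [-0.004, 0.0195, -0.01], "twist": 0}, {"grip": 1, "delta_pos": [-0.004, 0.0195, -0.02], "twist": 0}, {"grip": 1, "delta_pos": [0, 0, -0.03], "twist": 0}, {"grip": 1, "delta_pos": [0, 0, -0.03], "twist": 0}, {"grip": 1, "delta_pos": [0, 0, 0], "twist": 0}, {"grip": 1, "delta_pos": [0, 0, 0], "twist": 0}, {"grip": 1, "delta_pos": [0, 0, 0], "twist": 0}, {"grip": 1, "delta_pos": [0, 0, 0], "twist": 0}]'

```text
clock: 11.68
position: [0.4588, 0.336, 0.1455]
ee_rot: [0.14, 0.694, 0.14, -0.692]
contact_force: [-0.4, 1.0, -0.5]
width: 0.0852
```

>>> step_arm --increments '[{"grip": 1, "delta_pos": [-0.001, -0.0005, -0.02], "twist": 0}, {"grip": 1, "delta_pos": [0, 0, -0.02], "twist": 0}, {"grip": 1, "delta_pos": [0, 0, -0.02], "twist": 0}, {"grip": 1, "delta_pos": [0, 0, -0.019], "twist": 0}, {"grip": 1, "delta_pos": [0, 0, 0], "twist": 0}, {"grip": 1, "delta_pos": [0, 0, 0], "twist": 0}, {"grip": 1, "delta_pos": [0, 0, 0], "twist": 0}, {"grip": 0, "delta_pos": [0, 0, 0], "twist": 0}, {"grip": 0, "delta_pos": [0, 0, 0], "twist": 0}, {"grip": 0, "delta_pos": [0, 0, 0], "twist": 0}]'

```text
clock: 12.52
position: [0.4567, 0.3358, 0.0655]
ee_rot: [0.14, 0.694, 0.141, -0.692]
contact_force: [0.1, -0.6, -0.2]
width: 0.0513
```

>>> step_arm --increments '[{"grip": 0, "delta_pos": [0, 0, 0], "twist": 0}, {"grip": 0, "delta_pos": [0, 0, 0], "twist": 0}, {"grip": 0, "delta_pos": [0, 0, 0], "twist": 0}, {"grip": 0, "delta_pos": [0, 0, 0], "twist": 0}, {"grip": 0, "delta_pos": [0, 0, 0], "twist": 0}]'

```text
clock: 12.93
position: [0.4565, 0.3354, 0.065]
ee_rot: [0.14, 0.693, 0.14, -0.693]
contact_force: [0.2, -1.3, 5.4]
width: 0.0328
```

>>> step_arm --increments '[{"grip": 0, "delta_pos": [0, 0, 0.01], "twist": 0}, {"grip": 0, "delta_pos": [0, 0, 0.02], "twist": 0}, {"grip": 0, "delta_pos": [0, 0, 0.025], "twist": 0}, {"grip": 0, "delta_pos": [0, 0, 0.025], "twist": 0}, {"grip": 0, "delta_pos": [0, 0, 0.025], "twist": 0}, {"grip": 0, "delta_pos": [0, 0, 0.025], "twist": 0}, {"grip": 0, "delta_pos": [0, 0, 0.025], "twist": 0}, {"grip": 0, "delta_pos": [0, 0, 0.015], "twist": 0}, {"grip": 0, "delta_pos": [0, 0, 0.01], "twist": 0}]'

```text
clock: 13.68
position: [0.4563, 0.3359, 0.2467]
ee_rot: [0.14, 0.694, 0.141, -0.692]
contact_force: [0.3, 0.3, -1.1]
width: 0.0331
```

>>> step_arm --increments '[{"grip": 0, "delta_pos": [0, -0.02, 0], "twist": 0}, {"grip": 0, "delta_pos": [0, -0.03, 0], "twist": 0}, {"grip": 0, "delta_pos": [0, -0.036, 0], "twist": 0}, {"grip": 0, "delta_pos": [0, -0.036, 0], "twist": 0}, {"grip": 0, "delta_pos": [0, -0.036, 0], "twist": 0}, {"grip": 0, "delta_pos": [0, -0.036, 0], "twist": 0}, {"grip": 0, "delta_pos": [0, -0.036, 0], "twist": 0}, {"grip": 0, "delta_pos": [0, -0.036, 0], "twist": 0}, {"grip": 0, "delta_pos": [0, -0.036, 0], "twist": 0}, {"grip": 0, "delta_pos": [0, -0.036, 0], "twist": 0}]'

```text
clock: 14.52
position: [0.455, -0.0039, 0.2438]
ee_rot: [-0.14, -0.693, -0.141, 0.693]
contact_force: [0.9, 0.3, -1.5]
width: 0.0326
```

>>> step_arm --increments '[{"grip": 0, "delta_pos": [0, -0.036, 0], "twist": 0}, {"grip": 0, "delta_pos": [0, -0.036, 0], "twist": 0}, {"grip": 0, "delta_pos": [0, -0.036, 0], "twist": 0}, {"grip": 0, "delta_pos": [0, -0.036, 0], "twist": 0}, {"grip": 0, "delta_pos": [0, -0.036, 0], "twist": 0}, {"grip": 0, "delta_pos": [0, -0.036, 0], "twist": 0}, {"grip": 0, "delta_pos": [0, -0.036, 0], "twist": 0}, {"grip": 0, "delta_pos": [0, -0.03, 0], "twist": 0}, {"grip": 0, "delta_pos": [0, -0.02, 0], "twist": 0}, {"grip": 0, "delta_pos": [-0.003, -0.01, 0], "twist": 0}]'

```text
clock: 15.35
position: [0.4528, -0.3172, 0.2432]
ee_rot: [-0.139, -0.693, -0.14, 0.693]
contact_force: [-0.3, 0.1, -0.9]
width: 0.0325
```

>>> step_arm --increments '[{"grip": 0, "delta_pos": [0, 0, 0], "twist": 0}, {"grip": 0, "delta_pos": [0, 0, 0], "twist": 0}, {"grip": 0, "delta_pos": [0, 0, 0], "twist": 0}, {"grip": 0, "delta_pos": [0, 0, 0], "twist": 0}, {"grip": 0, "delta_pos": [0, 0, 0], "twist": 0}]'

```text
clock: 15.77
position: [0.4532, -0.3132, 0.2446]
ee_rot: [0.141, 0.693, 0.141, -0.693]
contact_force: [0.3, -0.5, -1.3]
width: 0.0331
```

>>> step_arm --increments '[{"grip": 0, "delta_pos": [0.0005, -0.0025, -0.01], "twist": 0}, {"grip": 0, "delta_pos": [0, 0, -0.015], "twist": 0}, {"grip": 0, "delta_pos": [0, 0, -0.015], "twist": 0}, {"grip": 0, "delta_pos": [0, 0, -0.015], "twist": 0}, {"grip": 0, "delta_pos": [0, 0, -0.01], "twist": 0}, {"grip": 0, "delta_pos": [0, 0, -0.01], "twist": 0}, {"grip": 0, "delta_pos": [0, 0, -0.005], "twist": 0}, {"grip": 0, "delta_pos": [0, 0, 0], "twist": 0}, {"grip": 0, "delta_pos": [0, 0, 0], "twist": 0}, {"grip": 0, "delta_pos": [0, 0, 0], "twist": 0}]'

```text
clock: 16.6
position: [0.454, -0.3175, 0.1651]
ee_rot: [0.141, 0.693, 0.14, -0.693]
contact_force: [-0.1, 0.3, -0.4]
width: 0.033
```

```bash
python3 - <<'E'
from h import *
r=[]
for i in range(4): w=cam("wrist"); s=manip.get_state(); r.append(s["position"])
print(np.mean(r,0),np.std(r,0),s["contact_force"],s["moment"])
cv2.imwrite("pics/w4.png",w["img"][:,:,::-1])
E
```

```text
[ 0.4539126  -0.31746989  0.16509126] [8.49089861e-05 6.12495660e-05 7.71364155e-05] [ 0.55706286  0.37192708 -0.99055178] [ 0.00169724  0.00029651 -0.04605029]
```

View pics/w4.png

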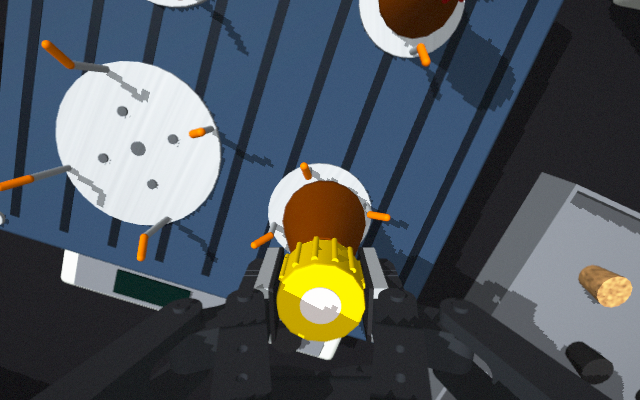

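The 50 ml flask is inside the prongs (250,240), (305,168) and (378,216). Setting it down.

>>> step_arm --increments '[{"grip": 0, "delta_pos": [0, 0.0008, -0.003], "twist": 0}, {"grip": 0, "delta_pos": [0, 0, -0.003], "twist": 0}, {"grip": 0, "delta_pos": [0, 0, -0.0015], "twist": 0}, {"grip": 0, "delta_pos": [0, 0, 0], "twist": 0}, {"grip": 0, "delta_pos": [0, 0, 0], "twist": 0}, {"grip": 0, "delta_pos": [0, 0, 0], "twist": 0}, {"grip": 0, "delta_pos": [0, 0, 0], "twist": 0}]'

```text
clock: 17.38
position: [0.4538, -0.3164, 0.1579]
ee_rot: [0.141, 0.693, 0.14, -0.693]
contact_force: [-0.1, 0.3, 5.8]
width: 0.0328
```

>>> step_arm --increments '[{"grip": 0.5, "delta_pos": [0, 0, 0], "twist": 0}, {"grip": 0.7, "delta_pos": [0, 0, 0], "twist": 0}, {"grip": 1, "delta_pos": [0, 0, 0], "twist": 0}, {"grip": 1, "delta_pos": [0, 0, 0], "twist": 0}, {"grip": 1, "delta_pos": [0, 0, 0], "twist": 0}, {"grip": 1, "delta_pos": [0, 0, 0.01], "twist": 0}, {"grip": 1, "delta_pos": [0, 0, 0.02], "twist": 0}, {"grip": 1, "delta_pos": [0, 0, 0.03], "twist": 0}, {"grip": 1, "delta_pos": [0, 0, 0.03], "twist": 0}, {"grip": 1, "delta_pos": [0, 0, 0.01], "twist": 0}]'

```text
clock: 18.22
position: [0.4552, -0.3178, 0.2621]
ee_rot: [0.143, 0.695, 0.138, -0.691]
contact_force: [-0.3, -0.0, 1.2]
width: 0.0853
```

```bash
python3 - <<'E'
from h import *
w=cam("wrist"); print(manip.get_state()["position"])
P=[[.4536,-.3166,.182]]
fitcap([w],0,"50",[proj(w,P)[0]],60,.093)
E
```

```text
[ 0.45543111 -0.31798321  0.26231782]
50 [array([ 454.6, -317.8]), array([ 454.6, -317.8])] [(array([319.9, 209.7]), 2406.5, 2347)]
```

>>> step_arm --increments '[{"grip": 1, "delta_pos": [0.002, 0.036, 0], "twist": 0}, {"grip": 1, "delta_pos": [0.002, 0.036, 0], "twist": 0}, {"grip": 1, "delta_pos": [0.002, 0.036, 0], "twist": 0}, {"grip": 1, "delta_pos": [0.002, 0.036, 0], "twist": 0}, {"grip": 1, "delta_pos": [0.002, 0.036, 0], "twist": 0}, {"grip": 1, "delta_pos": [0.002, 0.036, 0], "twist": 0}, {"grip": 1, "delta_pos": [0.002, 0.036, 0], "twist": 0}, {"grip": 1, "delta_pos": [0.002, 0.036, 0], "twist": 0}, {"grip": 1, "delta_pos": [0.002, 0.036, 0], "twist": 0}, {"grip": 1, "delta_pos": [0.002, 0.036, 0], "twist": 0}]'

```text
clock: 19.1
position: [0.4726, 0.0455, 0.2559]
ee_rot: [-0.14, -0.693, -0.14, 0.694]
contact_force: [0.6, 0.4, 0.4]
width: 0.0853
```

>>> step_arm --increments '[{"grip": 1, "delta_pos": [0, 0, 0], "twist": 0}, {"grip": 1, "delta_pos": [0, 0, 0], "twist": 0}, {"grip": 1, "delta_pos": [0, 0, 0], "twist": 0}, {"grip": 1, "delta_pos": [0, 0, 0], "twist": 0}]'

```text
clock: 19.43
position: [0.4733, 0.0427, 0.2563]
ee_rot: [-0.14, -0.693, -0.14, 0.693]
contact_force: [-0.6, 0.4, -0.9]
width: 0.0854
```

```bash
python3 - <<'E'
from h import *
w,t=cam("wrist"),cam("top"); print(manip.get_state()["position"])
P=[[.4737,.0681,.1]]
fitcap([w],0,"100",[proj(w,P)[0]],60)
E
```

```text
[0.47345517 0.04246848 0.25658807]
100 [array([473.9,  68.4]), array([473.9,  68.4])] [(array([293.6, 172.5]), 1982.0, 2022)]
```

>>> step_arm --increments '[{"grip": 1, "delta_pos": [0.0005, 0.013, -0.01], "twist": 0}, {"grip": 1, "delta_pos": [0, 0.013, -0.02], "twist": 0}, {"grip": 1, "delta_pos": [0, 0, -0.03], "twist": 0}, {"grip": 1, "delta_pos": [0, 0, -0.03], "twist": 0}, {"grip": 1, "delta_pos": [0, 0, -0.02], "twist": 0}, {"grip": 1, "delta_pos": [0, 0, 0], "twist": 0}, {"grip": 1, "delta_pos": [0, 0, 0], "twist": 0}, {"grip": 1, "delta_pos": [0, 0, 0], "twist": 0}, {"grip": 1, "delta_pos": [0, 0, 0], "twist": 0}]'

```text
clock: 20.28
position: [0.4756, 0.0693, 0.1485]
ee_rot: [0.14, 0.694, 0.14, -0.692]
contact_force: [0.3, -0.3, 1.2]
width: 0.0855
```

>>> step_arm --increments '[{"grip": 1, "delta_pos": [-0.001, -0.0005, -0.02], "twist": 0}, {"grip": 1, "delta_pos": [0, 0, -0.02], "twist": 0}, {"grip": 1, "delta_pos": [0, 0, -0.015], "twist": 0}, {"grip": 1, "delta_pos": [0, 0, -0.008], "twist": 0}, {"grip": 1, "delta_pos": [0, 0, 0], "twist": 0}, {"grip": 1, "delta_pos": [0, 0, 0], "twist": 0}, {"grip": 1, "delta_pos": [0, 0, 0], "twist": 0}, {"grip": 0, "delta_pos": [0, 0, 0], "twist": 0}, {"grip": 0, "delta_pos": [0, 0, 0], "twist": 0}, {"grip": 0, "delta_pos": [0, 0, 0], "twist": 0}]' --force 50

```text
clock: 21.12
position: [0.4735, 0.0692, 0.0845]
ee_rot: [0.141, 0.693, 0.14, -0.693]
contact_force: [-0.5, -1.3, -0.5]
width: 0.0516
```

>>> step_arm --increments '[{"grip": 0, "delta_pos": [0, 0, 0], "twist": 0}, {"grip": 0, "delta_pos": [0, 0, 0], "twist": 0}, {"grip": 0, "delta_pos": [0, 0, 0], "twist": 0}, {"grip": 0, "delta_pos": [0, 0, 0], "twist": 0}, {"grip": 0, "delta_pos": [0, 0, 0], "twist": 0}]'

```text
clock: 21.53
position: [0.4736, 0.0691, 0.0844]
ee_rot: [0.141, 0.693, 0.14, -0.693]
contact_force: [-0.1, -0.4, 5.6]
width: 0.0397
```

>>> step_arm --increments '[{"grip": 0, "delta_pos": [0, 0, 0.01], "twist": 0}, {"grip": 0, "delta_pos": [0, 0, 0.02], "twist": 0}, {"grip": 0, "delta_pos": [0, 0, 0.025], "twist": 0}, {"grip": 0, "delta_pos": [0, 0, 0.025], "twist": 0}, {"grip": 0, "delta_pos": [0, 0, 0.025], "twist": 0}, {"grip": 0, "delta_pos": [0, 0, 0.025], "twist": 0}, {"grip": 0, "delta_pos": [0, 0, 0.025], "twist": 0}, {"grip": 0, "delta_pos": [0, 0, 0.015], "twist": 0}, {"grip": 0, "delta_pos": [0, 0, 0.01], "twist": 0}]'

```text
clock: 22.28
position: [0.4734, 0.0693, 0.2653]
ee_rot: [0.141, 0.694, 0.14, -0.692]
contact_force: [-0.5, -0.1, -1.0]
width: 0.0395
```

>>> step_arm --increments '[{"grip": 0, "delta_pos": [0.0054, -0.0145, 0], "twist": 0}, {"grip": 0, "delta_pos": [0.01, -0.025, 0], "twist": 0}, {"grip": 0, "delta_pos": [0.012, -0.03, 0], "twist": 0}, {"grip": 0, "delta_pos": [0.012, -0.03, 0], "twist": 0}, {"grip": 0, "delta_pos": [0.012, -0.03, 0], "twist": 0}, {"grip": 0, "delta_pos": [0.012, -0.03, 0], "twist": 0}, {"grip": 0, "delta_pos": [0.012, -0.03, 0], "twist": 0}, {"grip": 0, "delta_pos": [0.012, -0.03, 0], "twist": 0}, {"grip": 0, "delta_pos": [0.008, -0.019, 0], "twist": 0}, {"grip": 0, "delta_pos": [0.004, -0.01, 0], "twist": 0}]'

```text
clock: 23.12
position: [0.5728, -0.182, 0.2619]
ee_rot: [-0.139, -0.692, -0.14, 0.694]
contact_force: [-0.2, 0.4, -2.5]
width: 0.0397
```

>>> step_arm --increments '[{"grip": 0, "delta_pos": [0, 0, 0], "twist": 0}, {"grip": 0, "delta_pos": [0, 0, 0], "twist": 0}, {"grip": 0, "delta_pos": [0, 0, 0], "twist": 0}, {"grip": 0, "delta_pos": [0, 0, 0], "twist": 0}, {"grip": 0, "delta_pos": [0, 0, 0], "twist": 0}]'

```text
clock: 23.53
position: [0.572, -0.1778, 0.2642]
ee_rot: [0.141, 0.693, 0.141, -0.693]
contact_force: [0.1, -0.2, -1.8]
width: 0.0399
```

>>> step_arm --increments '[{"grip": 0, "delta_pos": [0.0005, -0.001, -0.01], "twist": 0}, {"grip": 0, "delta_pos": [0, 0, -0.015], "twist": 0}, {"grip": 0, "delta_pos": [0, 0, -0.015], "twist": 0}, {"grip": 0, "delta_pos": [0, 0, -0.015], "twist": 0}, {"grip": 0, "delta_pos": [0, 0, -0.01], "twist": 0}, {"grip": 0, "delta_pos": [0, 0, -0.01], "twist": 0}, {"grip": 0, "delta_pos": [0, 0, -0.005], "twist": 0}, {"grip": 0, "delta_pos": [0, 0, 0], "twist": 0}, {"grip": 0, "delta_pos": [0, 0, 0], "twist": 0}, {"grip": 0, "delta_pos": [0, 0, 0], "twist": 0}]'

```text
clock: 24.37
position: [0.5735, -0.1805, 0.1846]
ee_rot: [0.141, 0.693, 0.14, -0.693]
contact_force: [-0.9, 0.2, -1.1]
width: 0.0396
```

```bash
python3 - <<'E'
from h import *
w=cam("wrist"); s=manip.get_state(); print(s["position"],s["contact_force"],s["moment"])
cv2.imwrite("pics/w5.png",w["img"][:,:,::-1])
E
```

```text
[ 0.57350439 -0.18051572  0.18472093] [ 0.96929627 -0.59694044 -2.03090132] [-0.00048223  0.04901664 -0.01676327]
```

View pics/w5.png

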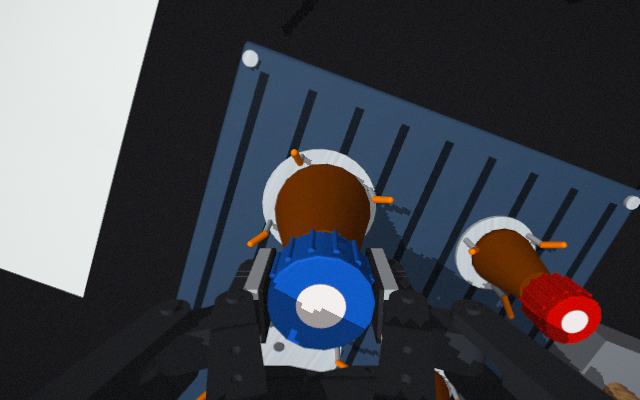

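The 100 ml flask is inside its prongs, and the 25 ml flask stands in its clamp at right. Setting it down now.

>>> step_arm --increments '[{"grip": 0, "delta_pos": [0, 0.001, -0.003], "twist": 0}, {"grip": 0, "delta_pos": [0, 0, -0.003], "twist": 0}, {"grip": 0, "delta_pos": [0, 0, -0.0015], "twist": 0}, {"grip": 0, "delta_pos": [0, 0, 0], "twist": 0}, {"grip": 0, "delta_pos": [0, 0, 0], "twist": 0}, {"grip": 0, "delta_pos": [0, 0, 0], "twist": 0}, {"grip": 0, "delta_pos": [0, 0, 0], "twist": 0}]'

```text
clock: 25.0
position: [0.5734, -0.1794, 0.1775]
ee_rot: [0.141, 0.694, 0.14, -0.692]
contact_force: [-1.2, -0.7, 5.7]
width: 0.0398
```

>>> step_arm --increments '[{"grip": 0.6, "delta_pos": [0, 0, 0], "twist": 0}, {"grip": 0.8, "delta_pos": [0, 0, 0], "twist": 0}, {"grip": 1, "delta_pos": [0, 0, 0], "twist": 0}, {"grip": 1, "delta_pos": [0, 0, 0], "twist": 0}, {"grip": 1, "delta_pos": [0, 0, 0], "twist": 0}, {"grip": 1, "delta_pos": [0, 0, 0.01], "twist": 0}, {"grip": 1, "delta_pos": [0, 0, 0.02], "twist": 0}, {"grip": 1, "delta_pos": [0, 0, 0.03], "twist": 0}, {"grip": 1, "delta_pos": [0, 0, 0.03], "twist": 0}, {"grip": 1, "delta_pos": [0, 0, 0.02], "twist": 0}]'

```text
clock: 25.83
position: [0.5737, -0.1796, 0.2901]
ee_rot: [0.141, 0.694, 0.14, -0.692]
contact_force: [-0.2, -0.0, -0.6]
width: 0.0854
```

```bash
python3 - <<'E'
from h import *
w=cam("wrist"); print(manip.get_state()["position"])
P=[[.573,-.1794,.2]]
fitcap([w],0,"100",[proj(w,P)[0]],80,.093)
E
```

```text
[ 0.57537016 -0.18033889  0.29396295]
100 [array([ 560.7, -184.3]), array([ 560.7, -184.3])] [(array([319.7, 223.5]), 6251.0, 3030)]
```

>>> step_arm --increments '[{"grip": 1, "delta_pos": [0.0033, 0.0365, 0], "twist": 0}, {"grip": 1, "delta_pos": [0.0033, 0.0365, 0], "twist": 0}, {"grip": 1, "delta_pos": [0.0033, 0.0365, 0], "twist": 0}, {"grip": 1, "delta_pos": [0.0033, 0.0365, 0], "twist": 0}, {"grip": 1, "delta_pos": [0.0033, 0.0365, 0], "twist": 0}, {"grip": 1, "delta_pos": [0.0033, 0.0365, 0], "twist": 0}, {"grip": 1, "delta_pos": [0.0033, 0.0365, 0], "twist": 0}, {"grip": 1, "delta_pos": [0.0033, 0.0365, 0], "twist": 0}, {"grip": 1, "delta_pos": [0.0033, 0.0365, 0], "twist": 0}, {"grip": 1, "delta_pos": [0.0033, 0.0365, 0], "twist": 0}]'

```text
clock: 26.72
position: [0.6058, 0.1875, 0.287]
ee_rot: [0.141, 0.693, 0.14, -0.693]
contact_force: [0.3, -0.1, 0.2]
width: 0.0854
```

>>> step_arm --increments '[{"grip": 1, "delta_pos": [0.0033, 0.0365, 0], "twist": 0}, {"grip": 1, "delta_pos": [0.0033, 0.0365, 0], "twist": 0}, {"grip": 1, "delta_pos": [0, 0, 0], "twist": 0}, {"grip": 1, "delta_pos": [0, 0, 0], "twist": 0}, {"grip": 1, "delta_pos": [0, 0, 0], "twist": 0}, {"grip": 1, "delta_pos": [0, 0, 0], "twist": 0}]'

```text
clock: 27.22
position: [0.6125, 0.2575, 0.2866]
ee_rot: [-0.14, -0.693, -0.14, 0.693]
contact_force: [-0.1, -0.2, -0.6]
width: 0.0856
```

```bash
python3 - <<'E'
from h import *
w,t=cam("wrist"),cam("top"); print(manip.get_state()["position"])
P=[[.616,.2947,.14]]
fitcap([w],0,"250",[proj(w,P)[0]],90)
E
```

```text
[0.61263485 0.257191   0.28673254]
250 [array([616. , 293.2]), array([616. , 293.2])] [(array([282.9, 166.5]), 2919.5, 3092)]
```

>>> step_arm --increments '[{"grip": 1, "delta_pos": [0.0015, 0.0185, -0.005], "twist": 0}, {"grip": 1, "delta_pos": [0.0015, 0.018, -0.015], "twist": 0}, {"grip": 1, "delta_pos": [0, 0, -0.03], "twist": 0}, {"grip": 1, "delta_pos": [0, 0, -0.03], "twist": 0}, {"grip": 1, "delta_pos": [0, 0, -0.02], "twist": 0}, {"grip": 1, "delta_pos": [0, 0, 0], "twist": 0}, {"grip": 1, "delta_pos": [0, 0, 0], "twist": 0}, {"grip": 1, "delta_pos": [0, 0, 0], "twist": 0}, {"grip": 1, "delta_pos": [0, 0, 0], "twist": 0}]'

```text
clock: 28.07
position: [0.6167, 0.2956, 0.1884]
ee_rot: [0.14, 0.694, 0.141, -0.692]
contact_force: [0.5, 0.5, 0.8]
width: 0.0858
```

>>> step_arm --increments '[{"grip": 1, "delta_pos": [-0.0003, -0.001, -0.02], "twist": 0}, {"grip": 1, "delta_pos": [0, 0, -0.02], "twist": 0}, {"grip": 1, "delta_pos": [0, 0, -0.018], "twist": 0}, {"grip": 1, "delta_pos": [0, 0, -0.009], "twist": 0}, {"grip": 1, "delta_pos": [0, 0, 0], "twist": 0}, {"grip": 1, "delta_pos": [0, 0, 0], "twist": 0}, {"grip": 1, "delta_pos": [0, 0, 0], "twist": 0}, {"grip": 0, "delta_pos": [0, 0, 0], "twist": 0}, {"grip": 0, "delta_pos": [0, 0, 0], "twist": 0}, {"grip": 0, "delta_pos": [0, 0, 0], "twist": 0}]' --force 60

```text
clock: 28.9
position: [0.6157, 0.2944, 0.1203]
ee_rot: [0.14, 0.694, 0.14, -0.692]
contact_force: [-0.7, 0.3, 1.2]
width: 0.0514
```

>>> step_arm --increments '[{"grip": 0, "delta_pos": [0, 0, 0], "twist": 0}, {"grip": 0, "delta_pos": [0, 0, 0], "twist": 0}, {"grip": 0, "delta_pos": [0, 0, 0], "twist": 0}, {"grip": 0, "delta_pos": [0, 0, 0], "twist": 0}, {"grip": 0, "delta_pos": [0, 0, 0], "twist": 0}]'

```text
clock: 29.32
position: [0.616, 0.2942, 0.1206]
ee_rot: [0.14, 0.694, 0.14, -0.692]
contact_force: [0.6, -1.5, 5.1]
width: 0.0485
```

>>> step_arm --increments '[{"grip": 0, "delta_pos": [0, 0, 0.01], "twist": 0}, {"grip": 0, "delta_pos": [0, 0, 0.02], "twist": 0}, {"grip": 0, "delta_pos": [0, 0, 0.025], "twist": 0}, {"grip": 0, "delta_pos": [0, 0, 0.025], "twist": 0}, {"grip": 0, "delta_pos": [0, 0, 0.025], "twist": 0}, {"grip": 0, "delta_pos": [0, 0, 0.025], "twist": 0}, {"grip": 0, "delta_pos": [0, 0, 0.025], "twist": 0}, {"grip": 0, "delta_pos": [0, 0, 0.015], "twist": 0}, {"grip": 0, "delta_pos": [0, 0, 0.01], "twist": 0}, {"grip": 0, "delta_pos": [0, 0, 0], "twist": 0}]'

```text
clock: 30.15
position: [0.6158, 0.2946, 0.3015]
ee_rot: [0.14, 0.694, 0.141, -0.692]
contact_force: [0.8, 0.3, -2.9]
width: 0.049
```

>>> step_arm --increments '[{"grip": 0, "delta_pos": [-0.004, -0.012, 0], "twist": 0}, {"grip": 0, "delta_pos": [-0.007, -0.021, 0], "twist": 0}, {"grip": 0, "delta_pos": [-0.01, -0.03, 0], "twist": 0}, {"grip": 0, "delta_pos": [-0.01, -0.03, 0], "twist": 0}, {"grip": 0, "delta_pos": [-0.01, -0.03, 0], "twist": 0}, {"grip": 0, "delta_pos": [-0.01, -0.03, 0], "twist": 0}, {"grip": 0, "delta_pos": [-0.01, -0.03, 0], "twist": 0}, {"grip": 0, "delta_pos": [-0.01, -0.03, 0], "twist": 0}, {"grip": 0, "delta_pos": [-0.01, -0.03, 0], "twist": 0}, {"grip": 0, "delta_pos": [-0.01, -0.03, 0], "twist": 0}]'

```text
clock: 30.98
position: [0.5215, 0.0194, 0.2972]
ee_rot: [-0.14, -0.691, -0.141, 0.695]
contact_force: [0.7, -0.6, -2.6]
width: 0.0481
```

>>> step_arm --increments '[{"grip": 0, "delta_pos": [-0.01, -0.03, 0], "twist": 0}, {"grip": 0, "delta_pos": [-0.01, -0.03, 0], "twist": 0}, {"grip": 0, "delta_pos": [-0.01, -0.03, 0], "twist": 0}, {"grip": 0, "delta_pos": [-0.01, -0.03, 0], "twist": 0}, {"grip": 0, "delta_pos": [-0.01, -0.03, 0], "twist": 0}, {"grip": 0, "delta_pos": [-0.01, -0.025, 0], "twist": 0}, {"grip": 0, "delta_pos": [-0.01, -0.026, 0], "twist": 0}, {"grip": 0, "delta_pos": [-0.005, -0.015, 0], "twist": 0}, {"grip": 0, "delta_pos": [0, 0, 0], "twist": 0}, {"grip": 0, "delta_pos": [0, 0, 0], "twist": 0}]'

```text
clock: 31.82
position: [0.4475, -0.1949, 0.2976]
ee_rot: [-0.139, -0.692, -0.141, 0.694]
contact_force: [0.5, 0.9, -2.8]
width: 0.0482
```

>>> step_arm --increments '[{"grip": 0, "delta_pos": [0, 0, 0], "twist": 0}, {"grip": 0, "delta_pos": [0, 0, 0], "twist": 0}, {"grip": 0, "delta_pos": [0, 0, 0], "twist": 0}, {"grip": 0, "delta_pos": [0, 0, 0], "twist": 0}]'

```text
clock: 32.15
position: [0.4494, -0.1939, 0.2992]
ee_rot: [-0.141, -0.693, -0.141, 0.693]
contact_force: [-0.2, -0.6, -2.7]
width: 0.0485
```

>>> step_arm --increments '[{"grip": 0, "delta_pos": [0.0005, -0.0012, -0.01], "twist": 0}, {"grip": 0, "delta_pos": [0, 0, -0.015], "twist": 0}, {"grip": 0, "delta_pos": [0, 0, -0.012], "twist": 0}, {"grip": 0, "delta_pos": [0, 0, -0.01], "twist": 0}, {"grip": 0, "delta_pos": [0, 0, -0.01], "twist": 0}, {"grip": 0, "delta_pos": [0, 0, -0.01], "twist": 0}, {"grip": 0, "delta_pos": [0, 0, -0.01], "twist": 0}, {"grip": 0, "delta_pos": [0, 0, 0], "twist": 0}, {"grip": 0, "delta_pos": [0, 0, 0], "twist": 0}, {"grip": 0, "delta_pos": [0, 0, 0], "twist": 0}]'

```text
clock: 32.98
position: [0.4501, -0.1963, 0.2227]
ee_rot: [0.141, 0.693, 0.14, -0.693]
contact_force: [0.5, 0.8, -2.2]
width: 0.0484
```

```bash
python3 - <<'E'
from h import *
w=cam("wrist"); s=manip.get_state(); print(s["position"],s["contact_force"],s["moment"])
cv2.imwrite("pics/w6.png",w["img"][:,:,::-1])
E
```

```text
[ 0.4501877  -0.19632183  0.22294259] [ 0.11623551  0.21787613 -2.1091549 ] [ 0.00834159 -0.04559132  0.02109154]
```

View pics/w6.png

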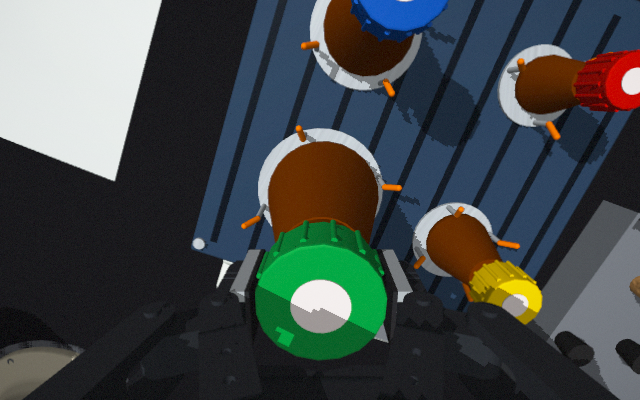

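The 250 ml flask is centred between its prongs, and the other three flasks are visible standing in their clamps. Lowering it the last 9 mm.

>>> step_arm --increments '[{"grip": 0, "delta_pos": [0, 0, -0.004], "twist": 0}, {"grip": 0, "delta_pos": [0, 0, -0.003], "twist": 0}, {"grip": 0, "delta_pos": [0, 0, -0.0025], "twist": 0}, {"grip": 0, "delta_pos": [0, 0, 0], "twist": 0}, {"grip": 0, "delta_pos": [0, 0, 0], "twist": 0}, {"grip": 0, "delta_pos": [0, 0, 0], "twist": 0}, {"grip": 0, "delta_pos": [0, 0, 0], "twist": 0}]'

```text
clock: 33.62
position: [0.45, -0.1961, 0.2135]
ee_rot: [0.141, 0.693, 0.14, -0.693]
contact_force: [-1.1, 0.2, 6.2]
width: 0.0486
```

Contact force is 6 N, so it's on the plate. I'll release, rise and clear the arm for a final check.

>>> step_arm --increments '[{"grip": 0.7, "delta_pos": [0, 0, 0], "twist": 0}, {"grip": 0.9, "delta_pos": [0, 0, 0], "twist": 0}, {"grip": 1, "delta_pos": [0, 0, 0], "twist": 0}, {"grip": 1, "delta_pos": [0, 0, 0], "twist": 0}, {"grip": 1, "delta_pos": [0, 0, 0], "twist": 0}, {"grip": 1, "delta_pos": [0, 0, 0.01], "twist": 0}, {"grip": 1, "delta_pos": [0, 0, 0.02], "twist": 0}, {"grip": 1, "delta_pos": [0, 0, 0.03], "twist": 0}, {"grip": 1, "delta_pos": [0, 0, 0.03], "twist": 0}, {"grip": 1, "delta_pos": [0, 0, 0.02], "twist": 0}]'

```text
clock: 34.45
position: [0.4504, -0.1964, 0.3264]
ee_rot: [0.141, 0.694, 0.139, -0.692]
contact_force: [0.4, 0.0, 0.1]
width: 0.086
```

>>> step_arm --increments '[{"grip": 1, "delta_pos": [0, 0.03, 0], "twist": 0}, {"grip": 1, "delta_pos": [0, 0.03, 0], "twist": 0}, {"grip": 1, "delta_pos": [0, 0.03, 0], "twist": 0}, {"grip": 1, "delta_pos": [0, 0.03, 0], "twist": 0}, {"grip": 1, "delta_pos": [0, 0.03, 0], "twist": 0}, {"grip": 1, "delta_pos": [0, 0.03, 0], "twist": 0}, {"grip": 1, "delta_pos": [0, 0.03, 0], "twist": 0}, {"grip": 1, "delta_pos": [0, 0.03, 0], "twist": 0}, {"grip": 1, "delta_pos": [0, 0.03, 0], "twist": 0}, {"grip": 1, "delta_pos": [0, 0.03, 0], "twist": 0}]'

```text
clock: 35.28
position: [0.4495, 0.1055, 0.3238]
ee_rot: [0.141, 0.693, 0.14, -0.693]
contact_force: [0.5, -0.3, -0.3]
width: 0.085
```

>>> step_arm --increments '[{"grip": 1, "delta_pos": [0, 0, 0], "twist": 0}, {"grip": 1, "delta_pos": [0, 0, 0], "twist": 0}, {"grip": 1, "delta_pos": [0, 0, 0], "twist": 0}, {"grip": 1, "delta_pos": [0, 0, 0], "twist": 0}, {"grip": 1, "delta_pos": [0, 0, 0], "twist": 0}]'

```text
clock: 35.7
position: [0.4498, 0.1029, 0.323]
ee_rot: [0.14, 0.693, 0.14, -0.693]
contact_force: [0.0, 0.2, 0.4]
width: 0.0851
```

```bash
sed -i 's/(hsv\[...,1\]>120)/(hsv[...,1]>(190 if k in ("100","25") else 120))/' h.py; python3 - <<'E'
from h import *
t,s=cam("top"),cam("scene"); print(manip.get_state()["position"],manip.get_state()["contact_force"])
C={"25":(.5894,-.315),"50":(.4536,-.3166),"100":(.573,-.1794),"250":(.450,-.196)}
for k,c in C.items():
  P=[[*c,.093+H[k]-.01]]; fitcap([t,s],0,k,[proj(t,P)[0],proj(s,P)[0]],16,.093)
a=np.hstack([cv2.resize(t["img"][130:290,310:510],(400,320)),cv2.resize(s["img"][160:360,100:350],(400,320))]); cv2.imwrite("pics/f.png",a[:,:,::-1])
print(back(t,[(284,205)],.03),proj(t,[[.536,.199,.03]]))
E
```

```text
[0.44983964 0.10304854 0.32288886] [ 0.31441005 -0.19373808 -0.35233457]h.py:25: RuntimeWarning: invalid value encountered in divide
  return np.array([M["m10"],M["m01"]])/M["m00"],M["m00"]
Traceback (most recent call last):
  File "h.py", line 38, in fitcap
    s=least_squares(f,back(ds[idx[0]],[bl[idx[0]][0]],z0+H[k]-.01)[0][:2],diff_step=1e-4); out.append(np.round(s.x*1000,1))
ValueError: Initial guess is outside of provided bounds
```

```bash
sed -i 's/(190 if k in ("100","25") else 120)/(150 if k=="100" else 120)/' h.py; python3 - <<'E'
from h import *
t,s=cam("top"),cam("scene")
a=np.hstack([cv2.resize(t["img"][130:290,310:510],(400,320)),cv2.resize(s["img"][160:360,100:350],(400,320))]); cv2.imwrite("pics/f.png",a[:,:,::-1])
C={"25":(.5894,-.315),"50":(.4536,-.3166),"100":(.573,-.1794),"250":(.450,-.196)}
for k,c in C.items():
  P=[[*c,.093+H[k]-.01]]
  try: fitcap([t,s],0,k,[proj(t,P)[0],proj(s,P)[0]],12,.093)
  except Exception as e: print(k,e,proj(t,P),proj(s,P))
E
```

```text
25 [array([ 593.4, -318.2]), array([ 586.9, -316.5]), array([ 589.5, -317. ])] [(array([478.8, 180.2]), 103.0, 142), (array([198.5, 310.1]), 183.5, 236)]
50 [array([ 455.3, -318.7]), array([ 453.9, -318.1]), array([ 454.6, -318.4])] [(array([482.3, 233.4]), 163.0, 184), (array([158.4, 263.9]), 262.0, 284)]
100 [array([ 575.4, -181.4]), array([ 572. , -180.3]), array([ 573.5, -180.8])] [(array([430. , 184.2]), 211.5, 253), (array([243.8, 255.8]), 338.5, 379)]
250 [array([ 450.6, -197.9]), array([ 448.2, -196.3]), array([ 449.4, -197.1])] [(array([441.1, 234.1]), 347.0, 400), (array([198.2, 214.4]), 406.0, 537)]
```

View pics/f.png

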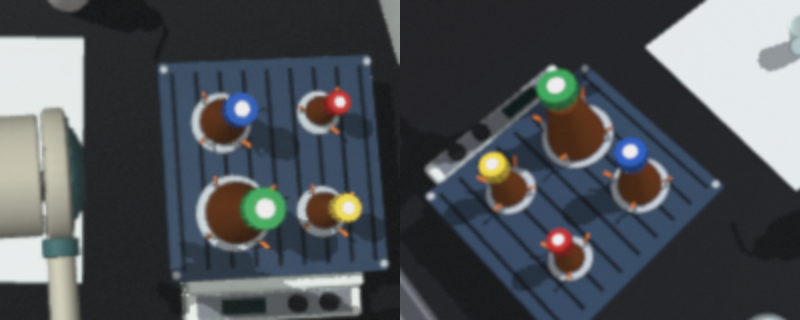

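```bash
python3 -c "
from rig import manip
print(manip.sign_off())"
```

```text
the job is handed in; nothing more can be done
None
```

All four amber flasks are standing upright in the clamps of their own size. They were set down one at a time, smallest first, released, and the arm backed clear. The job was handed in at about 36 s; sign-off gives no verdict.

- **Final position check:** fits from the top and scene cameras together put each cap axis within about 2 mm of its clamp centre, against 8 mm allowed.
- **Seating:** the tool height at each release matched the expected seated height to within about 1 mm. The 50, 100 and 250 ml flasks pressed about 6 N on their plates. The 25 ml flask showed no clear push, only the loss of its carried weight.
- **Disagreements:** the two cameras differed by up to 7 mm on the 25 ml flask and 1.5–4 mm on the others. The top view of the small red cap probably also picked up an orange prong tip; the wrist view put that flask about 1 mm off centre. One wrist fit of the 100 ml flask merged with the blue platform and was discarded.
- **Not re-measured:** the beaker and wash bottle were not measured again at the end. No move went near them and no unexpected forces showed.

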